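# Secure a trolley wheel on its axle with washer and hairpin clip

## Task

Secure the trolley wheel on its upright axle: slip the big washer over the axle down onto the wheel's hub, then slide the big hairpin clip's straight leg through the cross hole in the axle, above the washer, until its sprung leg has snapped round the axle and hugs it. The axle may stand turned any way, so feel for the hole, never pushing the clip harder than about 25 N; let go of everything and leave the other parts and tools where they lie.

Things in the scene. Friction and masses are not known exactly. Their poses are not given: they have to be found in the camera images.
- bracket: Grey steel wheel bracket clamped flat to the deck: base plate 180 x 100 x 8 mm, strap clamps across both its short ends at most 32 mm high. Origin on the deck at the plate's centre, z up, x along the plate's long side. A round axle stands up at the origin and carries a trolley wheel 125 mm across, whose tyre and spokes reach at most 58 mm above the deck.
- hub_face (a point): Centre of the flat upper end of the wheel's hub (38 mm across), on the axle's centre line, 64 mm above the deck. The washer's origin lies here when home. Axes as the bracket's.
- axle_top (a point): Centre of the axle's upper end, 93 mm above the deck. The axle is 20 mm thick, its top edge bevelled by 3 mm. It turns stiffly (0.06 N m) in the bracket and stands at any angle (not reported). A dark saw cut across the end, 13 mm long, runs in line with the cross hole. Axes as the bracket's.
- hole_mid (a point): Middle of the axle's level cross hole, 7.5 mm wide, 76 mm above the deck, through the axle's centre. The clip's origin lies here when home; it may go in from either end. The hole may point any way round, whatever the bracket's x: find it by feel or by eye. Within about 0.2 rad of true, the clip's tip enters and the leg turns the axle into line. Axes as the bracket's.
- washer: The big steel washer: 44 mm outside, 23 mm bore, 6 mm thick, 45 g, flat on the deck; origin at the centre of its underside.
- clip: The big hairpin clip (R-clip, double coil), 5 mm round steel wire, 123 mm long, about 50 g, flat on the deck, z up. x runs along the straight leg to its round tip at x = +42.5 mm. Origin on the straight leg's centre line (2.5 mm above the deck), at the point that lies on the axle's centre line when home. To hold it see clip_coil; its spring: see clip_spring.
- clip_coil (a point): Middle of the clip's coil, the part to hold; 59 mm behind the clip's origin (-x), 4 mm to its +y side and 2.5 mm above it. The coil is a double loop 10 mm high with straight parallel sides 25 mm apart over 20 mm along x; gripping these sides does not touch the spring. Axes as the clip's.
- clip_spring (a joint): Opening of the clip's sprung leg (on its +y side, hinged at x = -50 mm, bowed round the origin, flared end at x = 32 mm), rad: 0 free, 0.01 to 0.02 hugging the axle, 0.10 spread over it. Pushed along x it meets the axle 34 mm before home, takes up to about 10 N 20 mm before home, then gives way, snaps in over the last 8 mm and stops hard at home.
- small_clip: Bystander: a smaller hairpin clip of the same shape, 3 mm wire, 66 mm long; does not fit.
- small_washer: Bystander: a small washer, 28 mm outside, 13 mm bore, 6 mm thick; does not go over the axle.
- screwdriver: Bystander: screwdriver, 200 mm, black handle.
- spanner: Bystander: steel spanner, 190 mm.
- grease_tin: Bystander: tin, 70 mm across, 70 mm high.
- scanner: Bystander: black and yellow handheld scanner with pistol grip, lying on its side, 160 mm long, 30 mm high.
Not all that is in view belongs to the job. What is shaped like the bracket but blue or pink is not meant.

How it is judged:
By the outcome, as a careful person would: the job done as asked, in the order asked, and still so for the second after the job is handed in, with the robot touching nothing.
It also fails if it takes over 72 s, if anything falls off the work surface, if the arm or the gripper's body presses on something with over 40 N, if the wrist force passes 120 N, or if a joint passes its speed limit or range.

## Robot

A 7-joint arm with a two-finger parallel gripper is mounted at the origin on the work surface. World frame = base frame: x ahead of the robot, y to its left, z up, the work surface at z = 0. Lengths are in m, angles in rad, forces in N, time in s.
With the tool pointing down it reaches from about 0.425 to 0.925 m from the base axis. Payload 6.8 kg.
Tool frame: the origin (TCP) lies at the very end of the fingers, on their centre line; the grasp point (between the pads) lies behind it (ctrl.hold_point_z is the x of the grasp point in the tool frame, in m); x points along the fingers, z is the direction in which the jaws open and shut, and the axes are right-handed (so a half turn about x gives the same grasp; the last joint's range is limited). The gripper opens to 85 mm and grips with 20 to 120 N. Pads are 22 mm wide; open, the fingers measure 114 mm over their backs; the gripper's body (76 mm by 85 mm) begins 54 mm behind the grasp point. The pads swing forward as they close: fully open they stand 13 mm farther back than shut.
Start: joints at [-0.108, 0.477, 0.022, 1.555, -0.011, 1.109, -0.083], TCP at [0.675, 0, 0.231] pointing down, gripper open.
Joint ranges: [-2.96, 2.96], [-0.34, 2.1], [-1.41, 1.46], [0.24, 2.44], [-1.37, 4.51], [0.17, 1.92], [-2.96, 2.96]. Speed limits (rad/s): [2.39, 2.39, 3.14, 3.14, 3.14, 3.14, 3.14].

## Interface

Orientations are given as a unit quaternion [x, y, z, w].
In Python, from station import monitor, optics, ctrl gives the robot as it stands.
- The arm moves only by the shell command python3 -m inch 'ROWS' [OPENING]. ROWS is JSON, a list of rows, each a list of 2 entries, a list of its own where there are three numbers: the shift along the tool's x, y, z in m, then the turn about the tool's x in rad. In form: [[[x, y, z], yaw], ...]. A call has 1 to 20 rows; each row is the pose to reach, as a shift and turn from the pose commanded when the call began, along the tool's axes at that moment; what a row does not reach only later rows make up. A row lasts 1/12 s, in which the tool goes at most 41.7 mm and 7.16 degrees, less where a joint would pass 70% of its speed; a pose out of reach is approached as far as the arm can. A call with a gripper value outside its range is refused whole. OPENING is the opening in per cent of the stroke, from 0 (shut) to 100 (fully open), set as the call begins (- or left out, the last holds). The fingers move at their own pace and stop on an object; the grip force is fixed at half the most. Time passes only in rows, so rows that repeat a pose let the fingers close. It gives the time, the measured TCP pose, the force and the opening at its end, in the units of the state.
- monitor.read_state(): the state, without advancing time (a new reading comes with each control period).
- optics.grab_frame(name): name is "scene" or "side" or "wrist"; returns a dict with "color" (400x640x3 uint8, red, green, blue), "range_z" (400x640 float32, m along the optical axis (not along the pixel's ray), 0 where there is no reading), "fov_y" (degrees; the focal length in pixels is half the picture's height over the tangent of half this angle, whatever the lens; pixels are square), "cx", "cy" (the principal point, pixels), "T" (4x4, takes a point from camera to world coordinates). Camera axes: x right, y down, z forward; pixel columns grow to the right and rows downward; lengths in m; the calibration is good to about 2 mm. The wrist camera is an equidistant fisheye: a pixel r from the principal point sees the ray r / f radians off the axis. A picture is of the moment at which its call begins.
- ctrl.sign_off(): hands the job in, once; it reports no verdict.
The state is a dict: "time": time; "joint_positions": joint angles; "joint_vel": joint speeds; "joint_efforts": joint torques, N m; "position": TCP position; "orientation": TCP orientation; "force": force on the tool from outside, world axes, zero at the start; "torque": the same for the moment, N m; "grip_width": opening from 0.0 (shut) to 1.0 (fully open).
Only numpy, scipy, OpenCV 4.12 (cv2) and the standard library are available. Lean on these libraries where they do the work, as an engineer would, in place of code of your own. Each camera call takes 0.05 s, during which the arm holds its last target. There are 200 camera calls.

## Working session

There is one attempt and no reset: what is moved stays moved. The work goes in short steps, Python scripts to look and compute and a shell command to move; the robot and the scene stay as the last step left them, time stands still between calls to the robot, and variables do not carry over. Pictures are saved under pics/ and viewed, about 8 in all and at most 12, crops included, and the job is handed in when it is done.

```bash
ls; mkdir -p pics
python3 - <<'E'
from station import monitor, optics, ctrl
import cv2
s=monitor.read_state();print(s['time'],s['position'],s['orientation'],s['force'],s['grip_width'],ctrl.hold_point_z)
import numpy as np
for n in ("scene","side","wrist"):
    f=optics.grab_frame(n);cv2.imwrite(f"pics/{n}0.png",f["color"][:,:,::-1]);np.savez(f"pics/{n}0.npz",**f)
    print(n,f["fov_y"],f["cx"],f["cy"],f["T"].round(3).tolist())
E
```

```text
pics
0.0 [ 6.74407549e-01 -4.98399202e-05  2.30314647e-01] [-3.97360685e-05  7.07759811e-01 -6.54068478e-05  7.06453144e-01] [ 0.03782792 -0.37475836  0.06293917] 1.000648102947377 -0.0187
scene 56.48133285007252 321.1108705274098 200.59383990152017 [[0.505, 0.568, -0.65, 1.202], [0.863, -0.345, 0.369, -0.433], [-0.015, -0.747, -0.665, 0.775], [0.0, 0.0, 0.0, 1.0]]
side 53.16509091172275 316.1549691943419 200.1007325424781 [[0.988, -0.11, 0.108, 0.425], [-0.155, -0.725, 0.671, -0.804], [0.005, -0.679, -0.734, 0.897], [0.0, 0.0, 0.0, 1.0]]
wrist 65.70646984690485 318.22890238599996 202.02913124521677 [[1.0, 0.001, -0.001, 0.675], [0.001, -0.958, -0.287, 0.073], [-0.001, 0.287, -0.958, 0.373], [0.0, 0.0, 0.0, 1.0]]
```

View pics/scene0.png

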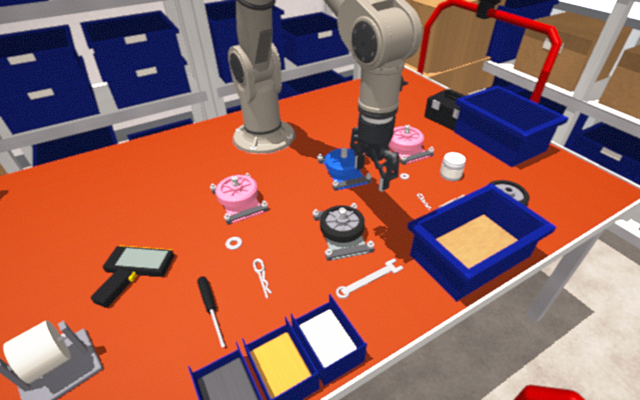

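View pics/side0.png

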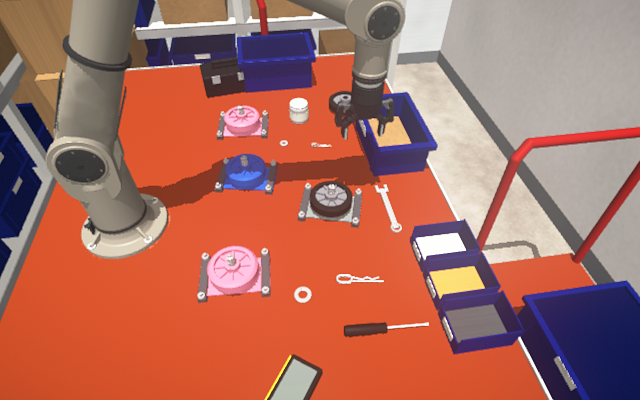

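The side view shows the grey bracket with the black wheel near (331,200), the big washer at (303,295), and the big clip from coil (345,279) to tip (383,281). The small clip and washer are at (320,145) and (284,143).

```bash
cat > h.py <<'E'
import numpy as np, cv2
from scipy.spatial.transform import Rotation as R
from station import monitor, optics, ctrl
def foc(f,fish=False): return 200/np.tan(np.radians(float(f["fov_y"]))/2)
def ray(f,u,v,fish=False):
    F=foc(f); a,b=u-float(f["cx"]),v-float(f["cy"])
    if fish:
        r=np.hypot(a,b)+1e-9; t=r/F; d=np.array([np.sin(t)*a/r,np.sin(t)*b/r,np.cos(t)])
    else: d=np.array([a/F,b/F,1])
    return f["T"][:3,:3]@d, f["T"][:3,3]
def plane(f,u,v,z,fish=False):
    d,o=ray(f,u,v,fish); return (o+d*(z-o[2])/d[2])
def proj(f,p,fish=False):
    q=f["T"][:3,:3].T@(np.asarray(p)-f["T"][:3,3]); F=foc(f)
    if fish:
        r=np.hypot(q[0],q[1]); t=np.arctan2(r,q[2]); return np.array([f["cx"]+F*t*q[0]/r,f["cy"]+F*t*q[1]/r])
    return np.array([f["cx"]+F*q[0]/q[2],f["cy"]+F*q[1]/q[2]])
def crop(f,u0,v0,w,h,k,name):
    cv2.imwrite(name,cv2.resize(f["color"][v0:v0+h,u0:u0+w,::-1],None,fx=k,fy=k,interpolation=cv2.INTER_CUBIC))
E
python3 - <<'E'
from h import *
side=dict(np.load("pics/side0.npz")); sc=dict(np.load("pics/scene0.npz"))
for f,u,v,z in((side,303,295,.006),(sc,233,242,.006),(side,331,187,.093),(sc,342,211,.093),(side,345,279,.005),(sc,259,265,.005),(side,383,281,.003),(sc,268,297,.003)):print(u,v,plane(f,u,v,z).round(4))
a=side["color"][255:315,280:400,::-1];b=side["color"][170:230,280:400,::-1]
cv2.imwrite("pics/c1.png",cv2.resize(np.vstack([b,a]),None,fx=5,fy=5,interpolation=cv2.INTER_CUBIC))
E
```

```text
303 295 [ 0.4746 -0.3028  0.006 ]
233 242 [ 0.4724 -0.3025  0.006 ]
331 187 [ 0.5932 -0.0256  0.093 ]
342 211 [ 0.6003 -0.0279  0.093 ]
345 279 [ 0.5875 -0.2731  0.005 ]
259 265 [ 0.5835 -0.2723  0.005 ]
383 281 [ 0.6832 -0.2925  0.003 ]
268 297 [ 0.6837 -0.2919  0.003 ]
```

View pics/c1.png

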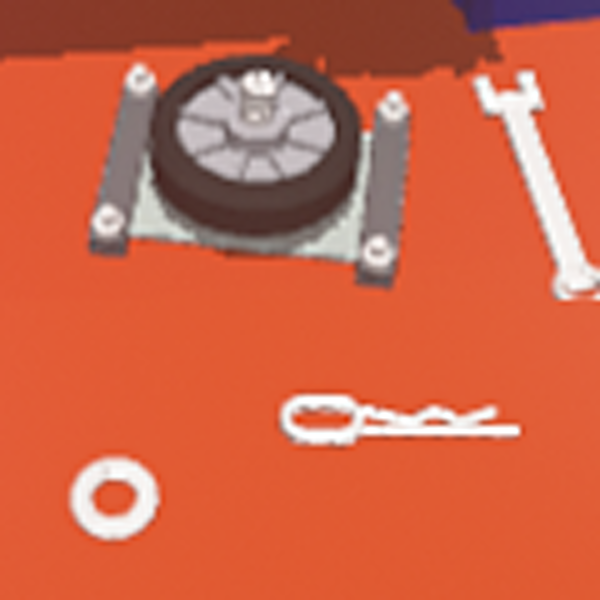

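The crop shows the axle top at (332.0,186.4), the washer at (302.8,294.6), the clip coil at (344.2,278.8) and the tip at (383.8,281). The sprung leg is on the clip's world +y side. Next I'll look at the saw cut from close, on the way to the washer.

```bash
python3 -m inch '[[[0.11,-0.10,-0.08],0],[[0.11,-0.10,-0.08],0],[[0.11,-0.10,-0.08],0],[[0.11,-0.10,-0.08],0],[[0.11,-0.10,-0.08],0],[[0.11,-0.10,-0.08],0],[[0.11,-0.10,-0.08],0],[[0.11,-0.10,-0.08],0],[[0.11,-0.10,-0.08],0]]'
python3 - <<'E'
from h import *
f=optics.grab_frame("wrist");np.savez("pics/w1.npz",**f)
p=proj(f,[.596,-.027,.093],True);print(p)
u,v=int(p[0]),int(p[1]); crop(f,max(0,u-70),max(0,v-60),140,120,5,"pics/w1.png");print(max(0,u-70),max(0,v-60))
E
```

```text
time: 0.9
position: [0.5966, -0.0986, 0.1223]
orientation: [-0.001, 0.706, 0.001, 0.708]
force: [0.4, -0.4, -0.5]
grip_width: 1.002
[316.07163344 114.57330763]
246 54
```

View pics/w1.png

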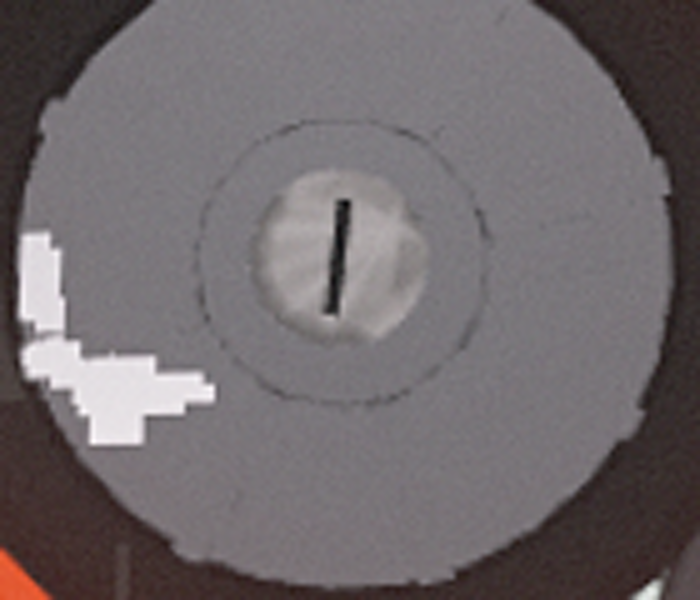

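The saw cut runs from crop (344,200) to (331,313), which is picture (314.8,94.0) to (312.2,116.6). The axle end is centred on about (313.5,105.3).

Run:
```python
from h import *
f=dict(np.load("pics/w1.npz"))
a=plane(f,314.8,94,.093,True);b=plane(f,312.2,116.6,.093,True);c=plane(f,313.5,105.2,.093,True)
d=a-b;print(a,b,c,np.linalg.norm(d),np.arctan2(d[1],d[0]))
side=dict(np.load("pics/side0.npz"))
for u,v,z in((332,186.4,.093),(302.8,294.6,.006),(344.2,278.8,.006),(383.8,281,.003)):print(plane(side,u,v,z).round(4))
```

```text
[ 0.5952803  -0.01556192  0.093     ] [ 0.59387861 -0.02812671  0.093     ] [ 0.59458272 -0.02179385  0.093     ] 0.012642737787973186 1.4596990452396008
[ 0.5964 -0.0237  0.093 ]
[ 0.4743 -0.3017  0.006 ]
[ 0.5854 -0.2728  0.006 ]
[ 0.6852 -0.2929  0.003 ]
```

```bash
python3 -m inch '[[[0,-0.203,-0.121],0],[[0,-0.203,-0.121],0],[[0,-0.203,-0.121],0],[[0,-0.203,-0.121],0],[[0,-0.203,-0.121],0],[[0,-0.203,-0.121],0],[[0.06,-0.203,-0.121],0],[[0.06,-0.203,-0.121],0],[[0.06,-0.203,-0.121],0],[[0.06,-0.203,-0.121],0],[[0.06,-0.203,-0.121],0]]' 65
cat > ring.py <<'E'
import sys
from h import *
f=optics.grab_frame("wrist");np.savez(f"pics/{sys.argv[1]}.npz",**f)
s=monitor.read_state();print(s['position'],R.from_quat(s['orientation']).as_matrix().round(4).tolist())
cv2.imwrite(f"pics/{sys.argv[1]}.png",f["color"][:,:,::-1])
E
python3 ring.py w2
```

```text
time: 1.87
position: [0.4757, -0.3028, 0.0627]
orientation: [-0.001, 0.706, 0.0, 0.708]
force: [0.0, -0.1, 0.5]
grip_width: 0.651
[ 0.47581495 -0.30298114  0.06296487] [[0.0028, -0.0013, 1.0], [-0.0011, 1.0, 0.0013], [-1.0, -0.0011, 0.0028]]
```

View pics/w2.png

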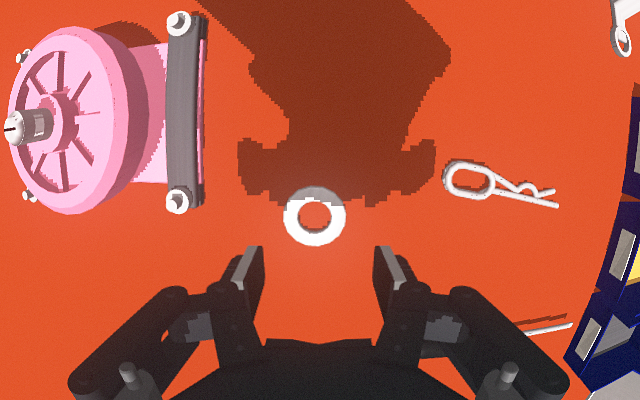

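The washer is at (314.5,216). The clip coil is near (470,180), with its tip at (558,205).

Run:
```python
from h import *
f=dict(np.load("pics/w2.npz"))
for n,u,v,z in(("washer",314.5,216,.006),("wl",283.5,216,.006),("wr",346,216,.006),("wt",315,186,.006),("wb",315,246.5,.006),("coil",469,180,.008),("tip",558,205.5,.003)):print(n,plane(f,u,v,z,True).round(4))
p=np.array([0.4758,-.3030,.063]);print(proj(f,p,True))
for dz in(0,.005,.01,.02):print([proj(f,p+[s*.0277,0,dz],True).round(1) for s in(-1,1)])
```

```text
washer [ 0.4739 -0.2995  0.006 ]
wl [ 0.4527 -0.2996  0.006 ]
wr [ 0.4954 -0.2995  0.006 ]
wt [ 0.4742 -0.2785  0.006 ]
wb [ 0.4742 -0.3224  0.006 ]
coil [ 0.5832 -0.2725  0.008 ]
tip [ 0.6843 -0.2933  0.003 ]
[317.24768238 259.03360823]
[array([263.9, 258.4]), array([370.6, 258.5])]
[array([262.3, 262.9]), array([372.2, 263. ])]
[array([260.7, 267.6]), array([373.8, 267.8])]
[array([257.2, 277.9]), array([377.3, 278.1])]
```

```bash
python3 -m inch '[[[0.02,0.0025,-0.0015],0],[[0.04,0.0025,-0.0015],0],[[0.055,0.0025,-0.0015],0],[[0.058,0.0025,-0.0015],0],[[0.058,0.0025,-0.0015],0],[[0.058,0.0025,-0.0015],0]]'
python3 -m inch '[[[0.002,0,0],0],[[0.003,0,0],0],[[0.003,0,0],0]]'
python3 ring.py w3
```

```text
time: 2.42
position: [0.4736, -0.3008, 0.0046]
orientation: [-0.0, 0.706, -0.0, 0.708]
force: [0.2, -0.7, 0.1]
grip_width: 0.652
time: 2.67
position: [0.4729, -0.3007, 0.0009]
orientation: [-0.0, 0.707, -0.0, 0.707]
force: [0.1, -0.3, 0.1]
grip_width: 0.65
[ 0.47281557 -0.30066228  0.00081457] [[0.0008, 0.0001, 1.0], [-0.0004, 1.0, -0.0001], [-1.0, -0.0004, 0.0008]]
```

View pics/w3.png

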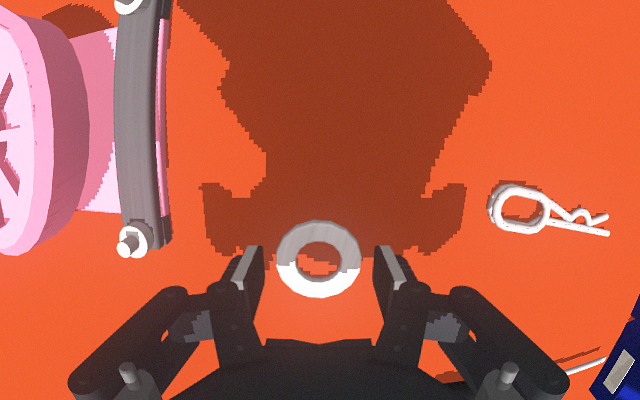

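The washer, at (318.5,259), sits centred between the pads, and there is no contact yet. I'll feel downward for the deck.

```bash
for i in 1 2 3; do python3 -m inch '[[[0.0015,0,0],0],[[0.0015,0,0],0]]' | egrep 'pos|force'; done
```

```text
position: [0.4725, -0.3005, -0.0012]
force: [-1.1, -1.0, -0.0]
position: [0.4724, -0.3004, -0.0029]
force: [-0.8, -0.4, 0.9]
position: [0.4726, -0.3005, -0.0039]
force: [-0.8, 0.3, 4.7]
```

```bash
python3 -m inch '[[[-0.002,0,0],0],[[-0.002,0,0],0],[[-0.002,0,0],0]]'; python3 -m inch '[[[0,0,0],0],[[0,0,0],0],[[0,0,0],0],[[0,0,0],0],[[0,0,0],0],[[0,0,0],0]]' 0;  python3 -m inch '[[[-0.02,0,0],0],[[-0.04,0,0],0],[[-0.08,0,0],0],[[-0.12,0,0],0],[[-0.12,0,0],0],[[-0.12,0,0],0]]'
python3 ring.py w4
```

```text
time: 3.47
position: [0.4726, -0.3005, -0.0022]
orientation: [-0.0, 0.707, -0.0, 0.707]
force: [0.4, 0.8, 0.2]
grip_width: 0.651
time: 3.97
position: [0.4732, -0.3008, -0.0013]
orientation: [-0.0, 0.707, -0.0, 0.708]
force: [-1.3, 0.5, 8.0]
grip_width: 0.474
time: 4.47
position: [0.4741, -0.3014, 0.1202]
orientation: [-0.001, 0.705, -0.001, 0.709]
force: [0.0, 1.7, -0.9]
grip_width: 0.473
[ 0.4727194  -0.30054633  0.11825735] [[0.0013, -0.0, 1.0], [-0.0005, 1.0, 0.0], [-1.0, -0.0005, 0.0013]]
```

View pics/w4.png

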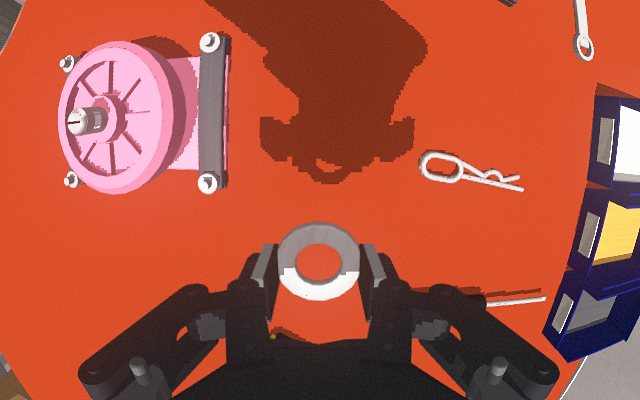

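The washer is held level, centred on (318.5,262).

Run:
```python
from h import *
f=dict(np.load("pics/w4.npz")); p=np.array([0.4727194,-0.30054633,0.11825735])
c=plane(f,318.5,261.5,p[2]+.0073,True); print("washer-tcp",c-p)
for u,v in((278,262),(359.5,262),(318.5,223)):print(plane(f,u,v,p[2]+.0073,True)-p)
f=dict(np.load("pics/w3.npz"));p=np.array([0.47281557,-0.30066228,0.00081457]);print(plane(f,318.7,259,.006,True)-p)
print(monitor.read_state()['position'])
g=dict(np.load("pics/w1.npz"));print(g["T"][:3,3],f["T"][:3,3]-p)
```

```text
washer-tcp [0.00215503 0.00026032 0.0073    ]
[-0.01810779 -0.00017334  0.0073    ]
[ 0.02270796 -0.00026501  0.0073    ]
[0.00213453 0.02079866 0.0073    ]
[0.00101795 0.00227137 0.00518543]
[ 0.4727194  -0.30054633  0.11825735]
[ 0.59671445 -0.02559358  0.26502545] [0.00055793 0.07307306 0.14269926]
```

```bash
python3 -m inch '[[[0,0.2785,0.12],0],[[0,0.2785,0.12],0],[[0,0.2785,0.12],0],[[0,0.2785,0.12],0],[[0,0.2785,0.12],0],[[0,0.2785,0.12],0],[[0,0.2785,0.12],0],[[0,0.2785,0.12],0],[[0,0.2785,0.12],0],[[0.014,0.2785,0.12],0],[[0.014,0.2785,0.12],0],[[0.014,0.2785,0.12],0],[[0.014,0.2785,0.12],0],[[0.014,0.2785,0.12],0],[[0.014,0.2785,0.12],0]]'
python3 - <<'E'
from h import *
f=optics.grab_frame("wrist");np.savez("pics/w5.npz",**f);print(monitor.read_state()['position'])
crop(f,240,190,150,120,5,"pics/w5.png")
E
```

```text
time: 5.77
position: [0.5926, -0.0227, 0.1042]
orientation: [0.0, 0.707, -0.0, 0.707]
force: [0.2, 0.2, -0.6]
grip_width: 0.476
[ 0.59264048 -0.02246696  0.1042038 ]
```

View pics/w5.png

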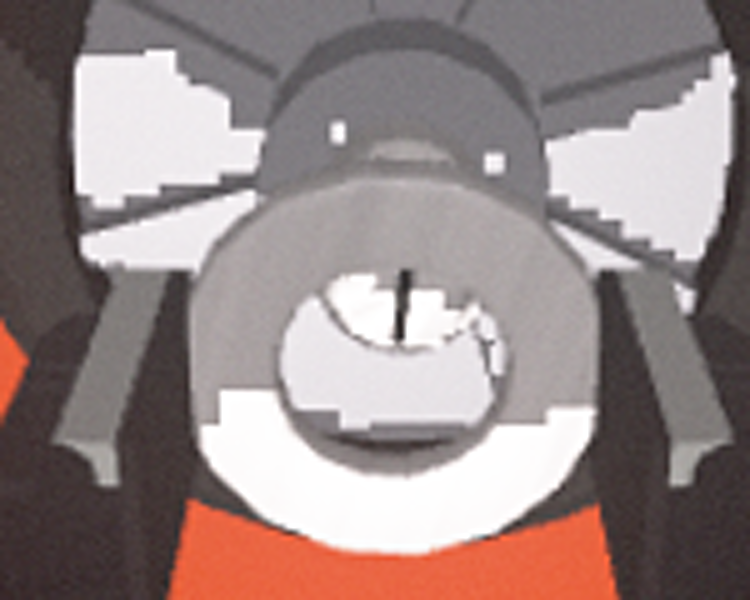

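The cut's near end is at (320,258.6), and the washer is centred on (318.8,262.5).

Run:
```python
from h import *
f=dict(np.load("pics/w5.npz"));p=np.array([0.59264048,-0.02246696,0.1042038])
e=plane(f,320,258.6,.093,True);c=e+.0065*np.array([np.cos(1.46),np.sin(1.46),0])
w=plane(f,318.8,262,.1042+.0073,True);print(e,c,w,c-w)
```

```text
[ 0.59428296 -0.02848389  0.093     ] [ 0.59500167 -0.02202375  0.093     ] [ 0.59356756 -0.02088445  0.1115    ] [ 0.0014341 -0.0011393 -0.0185   ]
```

```bash
python3 -m inch '[[[0,-0.0009,0.0014],0],[[0.006,-0.0009,0.0014],0],[[0.01,-0.0009,0.0014],0],[[0.013,-0.0009,0.0014],0],[[0.016,-0.0009,0.0014],0],[[0.019,-0.0009,0.0014],0],[[0.019,-0.0009,0.0014],0]]'
```

```text
time: 6.4
position: [0.5934, -0.0228, 0.0839]
orientation: [-0.0, 0.708, 0.0, 0.707]
force: [-1.5, -0.1, -0.5]
grip_width: 0.474
```

```bash
python3 -m inch '[[[0.005,0,0],0],[[0.01,0,0],0],[[0.014,0,0],0],[[0.017,0,0],0],[[0.019,0,0],0],[[0.020,0,0],0],[[0.020,0,0],0]]'
```

```text
time: 6.98
position: [0.5938, -0.0229, 0.0645]
orientation: [-0.0, 0.707, 0.0, 0.707]
force: [0.0, 0.6, -0.0]
grip_width: 0.474
```

```bash
python3 -m inch '[[[0.0015,0,0],0],[[0.0015,0,0],0]]'; python3 -m inch '[[[0,0,0],0],[[0,0,0],0],[[0,0,0],0],[[0,0,0],0]]' 68; python3 -m inch '[[[-0.03,0,0],0],[[-0.06,0,0],0],[[-0.06,-0.05,0],0],[[-0.06,-0.08,0],0],[[-0.06,-0.08,0],0],[[-0.06,-0.08,0],0],[[-0.06,-0.08,0],0]]'
python3 - <<'E'
from h import *
f=optics.grab_frame("wrist");np.savez("pics/w6.npz",**f);print(monitor.read_state()['position'])
p=proj(f,[.595,-.022,.093],True).astype(int);print(p)
u,v=max(p[0]-75,0),max(p[1]-60,0);print(u,v);crop(f,u,v,150,120,4,"pics/w6.png")
d=f["range_z"];F=foc(f)
# heights along the ring at r=16.5 mm and axle top
for r,z in((.0165,.07),(.027,.058)):
  o=[]
  for a in np.arange(0,6.28,.785):
    q=proj(f,[.595+r*np.cos(a),-.022+r*np.sin(a),z],True);i,j=int(round(q[1])),int(round(q[0]))
    dd,oo=ray(f,j,i,True);dc=f["T"][:3,:3].T@dd;o.append((oo+dd*d[i,j]/dc[2])[2].round(4) if 0<=i<400 else None)
  print(r,o)
E
```

```text
time: 7.15
position: [0.5939, -0.0229, 0.0633]
orientation: [0.0, 0.707, 0.0, 0.707]
force: [-0.0, -0.3, -0.9]
grip_width: 0.472
time: 7.48
position: [0.594, -0.0229, 0.0634]
orientation: [0.0, 0.707, -0.0, 0.707]
force: [-0.6, -1.0, 0.3]
grip_width: 0.683
time: 8.07
position: [0.5938, -0.1027, 0.1232]
orientation: [0.0, 0.707, -0.0, 0.707]
force: [0.6, 0.7, -0.3]
grip_width: 0.68
[ 0.59387607 -0.10166138  0.12313234]
[319  98]
244 38
0.0165 [np.float64(0.0708), np.float64(0.0705), np.float64(0.07), np.float64(0.0702), np.float64(0.0699), np.float64(0.0698), np.float64(0.072), np.float64(0.0688)]
0.027 [np.float64(0.0499), np.float64(0.0471), np.float64(0.0482), np.float64(0.0484), np.float64(0.0473), np.float64(0.0478), np.float64(0.0483), np.float64(0.0477)]
```

View pics/w6.png

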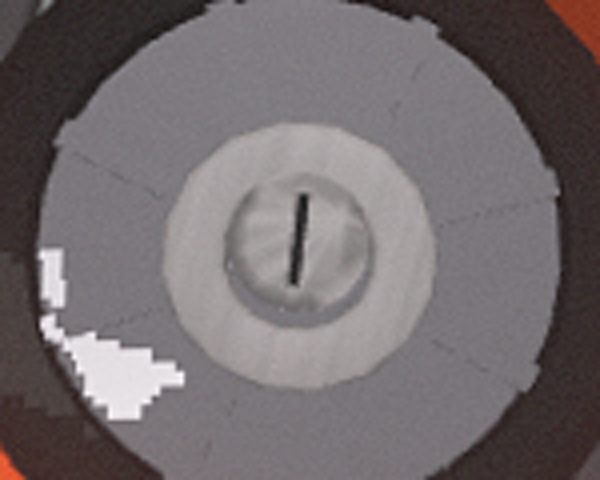

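The washer is seated, with its top at 70 mm all round. The saw cut now runs from (319.75,86.75) to (317.25,108.75). Now to the clip, turning the tool by +1.733 so the wrist camera ends up above the axle at insertion.

```bash
python3 -m inch '[[[0,-0.17,-0.01],1.733],[[0,-0.17,-0.01],1.733],[[0,-0.17,-0.01],1.733],[[0,-0.17,-0.01],1.733],[[0,-0.17,-0.01],1.733],[[0,-0.17,-0.01],1.733],[[0,-0.17,-0.01],1.733],[[0,-0.17,-0.01],1.733],[[0,-0.17,-0.01],1.733],[[0,-0.17,-0.01],1.733],[[0.06,-0.17,-0.01],1.733],[[0.06,-0.17,-0.01],1.733],[[0.06,-0.17,-0.01],1.733],[[0.06,-0.17,-0.01],1.733],[[0.06,-0.17,-0.01],1.733],[[0.06,-0.17,-0.01],1.733],[[0.06,-0.17,-0.01],1.733],[[0.06,-0.17,-0.01],1.733]]' 55
python3 - <<'E'
from h import *
g=dict(np.load("pics/w6.npz"))
a=plane(g,319.75,86.75,.093,True);b=plane(g,317.25,108.75,.093,True);d=a-b;print((a+b)/2,np.linalg.norm(d),np.arctan2(d[1],d[0]))
f=optics.grab_frame("wrist");np.savez("pics/w7.npz",**f);s=monitor.read_state();print(s['position'],R.from_quat(s['orientation']).as_matrix().round(3).tolist(),s['joint_positions'][6])
print(proj(f,s['position'],True), proj(f,[.584,-.2725,.01],True))
crop(f,180,60,280,220,2.8,"pics/w7.png")
E
```

```text
time: 9.62
position: [0.5843, -0.2724, 0.0636]
orientation: [0.538, 0.459, -0.538, 0.459]
force: [-0.3, 0.2, -0.3]
grip_width: 0.549
[ 0.59460262 -0.02176132  0.093     ] 0.012388932577261837 1.460032688421387
[ 0.58421226 -0.27264644  0.06360851] [[0.001, 0.987, -0.16], [0.0, -0.16, -0.987], [-1.0, 0.001, -0.0]] -1.0654043981777475
[318.78822533 259.68427191] [318.51367867 223.61130083]
```

View pics/w7.png

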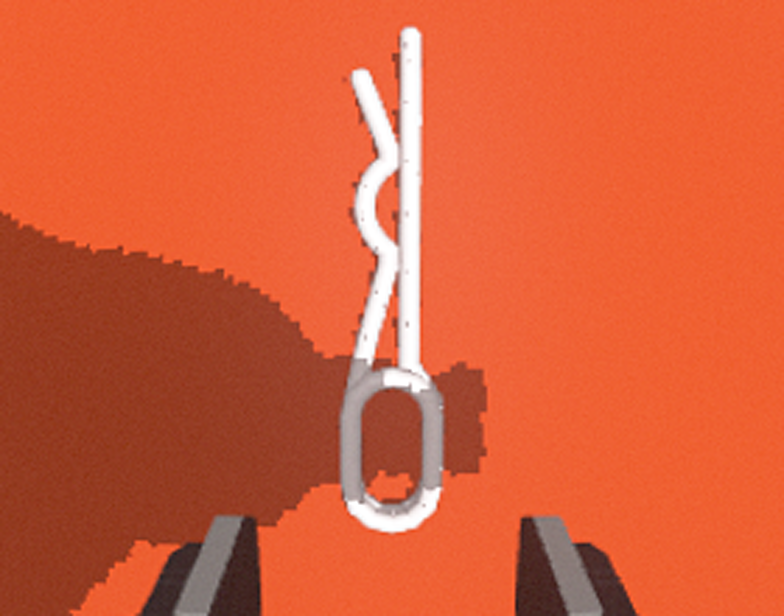

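The clip's straight leg is aligned with the tool, running from (326.4,72) to (326.4,190). The coil centre is at (320,220.7).

Run:
```python
from h import *
f=dict(np.load("pics/w7.npz"));p=np.array([0.58421226,-0.27264644,0.06360851]);Rt=np.array([[0.001,.987,-.16],[0,-.16,-.987],[-1,.001,0]])
for n,u,v,z in(("coil",320,220.7,.009),("coiltop",320,191.4,.009),("coilbot",320,250,.009),("tip",326.4,71,.0025),("legmid",326.4,189,.0025)):
    q=plane(f,u,v,z,True);print(n,q.round(4),(Rt.T@(q-p)).round(4))
```

```text
coil [ 0.5856 -0.2738  0.009 ] [0.0546 0.0014 0.0009]
coiltop [ 0.6058 -0.277   0.009 ] [0.0546 0.022  0.0008]
coilbot [ 0.5638 -0.2703  0.009 ] [ 0.0546 -0.0205  0.001 ]
tip [ 0.683  -0.2935  0.0025] [0.0612 0.1008 0.0047]
legmid [ 0.6051 -0.2813  0.0025] [0.0611 0.0219 0.0052]
```

```bash
python3 -m inch '[[[0.02,0.001,0.0007],0],[[0.04,0.001,0.0007],0],[[0.055,0.001,0.0007],0],[[0.061,0.001,0.0007],0],[[0.061,0.001,0.0007],0],[[0.061,0.001,0.0007],0]]'; python3 -m inch '[[[0,0,0],0],[[0,0,0],0],[[0,0,0],0],[[0,0,0],0],[[0,0,0],0],[[0,0,0],0]]' 0;  python3 -m inch '[[[-0.02,0,0],0],[[-0.06,0,0],0],[[-0.10,0,0],0],[[-0.12,0,0],0],[[-0.12,0,0],0]]'
```

```text
time: 10.17
position: [0.5848, -0.274, 0.0025]
orientation: [-0.539, -0.458, 0.539, -0.458]
force: [0.1, -0.2, 0.7]
grip_width: 0.547
time: 10.67
position: [0.5857, -0.2743, 0.0037]
orientation: [0.539, 0.457, -0.538, 0.459]
force: [-0.4, 0.3, 5.6]
grip_width: 0.266
time: 11.08
position: [0.5878, -0.2756, 0.1282]
orientation: [0.541, 0.455, -0.537, 0.461]
force: [-0.1, 0.0, 0.1]
grip_width: 0.263
```

```bash
python3 -m inch '[[[0,-0.0307,-0.1312],-1.622],[[0,-0.0307,-0.1312],-1.622],[[0,-0.0307,-0.1312],-1.622],[[0,-0.0307,-0.1312],-1.622],[[0,-0.0307,-0.1312],-1.622],[[0,-0.0307,-0.1312],-1.622],[[0,-0.0307,-0.1312],-1.622],[[0,-0.0307,-0.1312],-1.622],[[0,-0.0307,-0.1312],-1.622],[[0,-0.0307,-0.1312],-1.622],[[0,-0.0307,-0.1312],-1.622],[[0,-0.0307,-0.1312],-1.622],[[0,-0.0307,-0.1312],-1.622],[[0,-0.0307,-0.1312],-1.622],[[0,-0.0307,-0.1312],-1.622],[[0,-0.0307,-0.1312],-1.622],[[0,-0.0307,-0.1312],-1.622]]'
python3 - <<'E'
from h import *
s=monitor.read_state();p=s['position'];M=R.from_quat(s['orientation']).as_matrix();print(p,M.round(4).tolist(),np.arctan2(M[1,1],M[0,1]))
print(M.T@(np.array([.5769,-.1401,.0772])-p))
E
```

```text
time: 12.5
position: [0.5755, -0.1392, 0.1221]
orientation: [0.04, 0.706, -0.04, 0.706]
force: [0.5, -0.4, 0.0]
grip_width: 0.267
[ 0.57551918 -0.13923034  0.12205467] [[-0.0004, 0.1131, 0.9936], [0.0, 0.9936, -0.1131], [-1.0, -0.0, -0.0004]] 1.4574336198196884
[ 0.04485412 -0.00070658  0.00148774]
```

```bash
python3 -m inch '[[[0.015,-0.0007,0.0015],0],[[0.03,-0.0007,0.0015],0],[[0.04,-0.0007,0.0015],0],[[0.045,-0.0007,0.0015],0],[[0.045,-0.0007,0.0015],0],[[0.045,-0.0007,0.0015],0],[[0.045,-0.0007,0.0015],0]]'
python3 - <<'E'
from h import *
f=optics.grab_frame("wrist");np.savez("pics/w8.npz",**f);s=monitor.read_state();print(s['position'],proj(f,[.594,-.022,.093],True))
crop(f,240,10,150,280,2.1,"pics/_a.png")
a=cv2.resize(f["color"][20:150,270:370,::-1],None,fx=4.6,fy=4.6,interpolation=cv2.INTER_CUBIC)
d=f["range_z"]
cv2.imwrite("pics/w8.png",a[:598])
E
```

```text
time: 13.08
position: [0.5776, -0.1403, 0.078]
orientation: [0.039, 0.706, -0.039, 0.706]
force: [0.8, 0.2, -1.2]
grip_width: 0.266
[ 0.57770111 -0.14029963  0.07810082] [324.51357108   4.22407094]
```

View pics/w8.png

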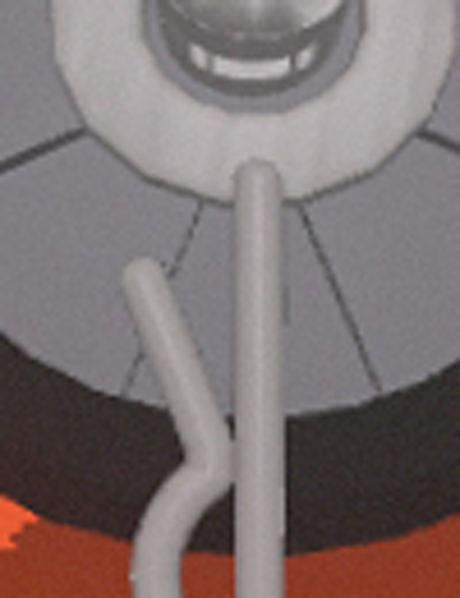

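The leg tip is at (326.1,55.9). The axle's flank is centred on column ~326.3 and the hole mouth on ~325, so the leg is lined up within about 0.5 mm. I'll advance by feel.

```bash
python3 -m inch '[[[0.0007,0.003,0],0],[[0.0007,0.006,0],0],[[0.0007,0.008,0],0],[[0.0007,0.010,0],0],[[0.0007,0.010,0],0]]'; python3 -m inch '[[[0,0.001,0],0],[[0,0.002,0],0],[[0,0.002,0],0]]' | egrep 'pos|for'; python3 -m inch '[[[0,0.001,0],0],[[0,0.002,0],0],[[0,0.002,0],0]]' | egrep 'pos|for'
```

```text
time: 13.55
position: [0.5784, -0.1294, 0.0767]
orientation: [0.039, 0.706, -0.039, 0.706]
force: [-0.7, 0.1, 0.3]
grip_width: 0.27
position: [0.5785, -0.128, 0.0766]
force: [0.9, 0.1, -1.2]
position: [0.5787, -0.126, 0.0766]
force: [-0.1, -0.4, -1.1]
```

```bash
python3 -m inch '[[[0,0.002,0],0],[[0,0.004,0],0],[[0,0.004,0],0]]' | egrep 'pos|for'; python3 -m inch '[[[0,0.002,0],0],[[0,0.004,0],0],[[0,0.004,0],0]]' | egrep 'pos|for'
```

```text
position: [0.5792, -0.1216, 0.0766]
force: [0.5, 0.4, -0.7]
position: [0.5796, -0.1176, 0.0766]
force: [0.2, 0.2, -1.2]
```

```bash
for i in 1 2 3; do python3 -m inch '[[[0,0.002,0],0],[[0,0.004,0],0],[[0,0.004,0],0]]' | egrep 'pos|for|grip'; done
```

```text
position: [0.58, -0.1137, 0.0766]
force: [-0.4, 0.2, 0.3]
grip_width: 0.264
position: [0.5799, -0.1099, 0.0764]
force: [-1.2, -0.7, -1.2]
grip_width: 0.267
position: [0.5802, -0.1062, 0.0764]
force: [-2.6, -1.2, -1.0]
grip_width: 0.268
```

```bash
for i in 1 2 3; do python3 -m inch '[[[0,0.002,0],0],[[0,0.004,0],0],[[0,0.004,0],0]]' | egrep 'pos|for|grip'; done
```

```text
position: [0.5808, -0.102, 0.0764]
force: [-3.7, -1.2, 0.0]
grip_width: 0.27
position: [0.5812, -0.0985, 0.0764]
force: [-3.9, -1.1, 0.7]
grip_width: 0.267
position: [0.5815, -0.0944, 0.0764]
force: [-3.9, -0.5, -0.0]
grip_width: 0.269
```

Run:
```python
from h import *
f=optics.grab_frame("wrist");np.savez("pics/w9.npz",**f);d=f["range_z"]
s=monitor.read_state();p=s['position'];M=R.from_quat(s['orientation']).as_matrix()
print(f["T"][:3,3])
for L in range(30,118,4):
    r=[]
    for w in (-.016,-.012,-.008,-.004,0,.004,.008,.012,.016):
        q=p+M[:,1]*L/1000+M[:,2]*(.004+w);q[2]=.078
        u=proj(f,q,True);i,j=int(round(u[1])),int(round(u[0]))
        if not(0<=i<400): r.append(None);continue
        dd,oo=ray(f,j,i,True);dc=f["T"][:3,:3].T@dd;r.append(round(float((oo+dd*d[i,j]/dc[2])[2])*1000))
    print(L,r)
```

```text
[ 0.59041402 -0.02182911  0.21901167]
30 [57, 77, 58, 58, 77, 57, 58, 58, 57]
34 [59, 77, 77, 56, 78, 57, 58, 59, 59]
38 [54, 76, 76, 48, 78, 48, 48, 48, 53]
42 [47, 53, 78, 47, 77, 47, 48, 55, 50]
46 [47, 53, 78, 48, 77, 48, 48, 54, 48]
50 [49, 77, 78, 48, 78, 49, 53, 54, 49]
54 [77, 77, 68, 69, 77, 69, 70, 48, 48]
58 [77, 70, 70, 70, 78, 69, 70, 70, 49]
62 [77, 76, 70, 69, 78, 67, 71, 70, 71]
66 [70, 78, 68, 91, 92, 93, 91, 70, 71]
70 [70, 77, 91, 93, 93, 93, 93, 70, 71]
74 [69, 78, 92, 92, 93, 93, 93, 88, 71]
78 [78, 77, 91, 93, 93, 93, 93, 70, 69]
82 [78, 71, 70, 90, 92, 92, 70, 70, 70]
86 [77, 69, 70, 70, 77, 71, 71, 71, 47]
90 [48, 48, 68, 69, 77, 69, 72, 48, 49]
94 [48, 49, 54, 48, 78, 47, 54, 48, 47]
98 [49, 55, 54, 48, 77, 47, 55, 56, 48]
102 [47, 55, 48, 48, 48, 49, 49, 53, 48]
106 [50, 54, 48, 49, 49, 47, 48, 53, 49]
110 [57, 51, 47, 47, 48, 49, 49, 50, 57]
114 [58, 59, 57, 59, 58, 58, 58, 58, 57]
```

The depth map shows the leg through the hole and out on the far side, with the sprung leg spread over the axle and about 14–15 mm to go.

```bash
for i in 1 2 3; do python3 -m inch '[[[0,0.002,0],0],[[0,0.0035,0],0],[[0,0.0035,0],0]]' | egrep 'pos|for|grip'; done;  for i in 1 2 3; do python3 -m inch '[[[0,0.001,0],0],[[0,0.001,0],0]]' | egrep 'pos|for|grip'; done
```

```text
position: [0.5821, -0.0898, 0.0763]
force: [-4.4, 1.3, -0.3]
grip_width: 0.261
position: [0.5827, -0.0854, 0.0763]
force: [-4.6, 3.0, -0.1]
grip_width: 0.267
position: [0.5833, -0.0805, 0.0763]
force: [-5.0, 6.4, -1.0]
grip_width: 0.263
position: [0.5835, -0.0796, 0.0764]
force: [-3.1, 5.2, -1.3]
grip_width: 0.265
position: [0.5835, -0.0791, 0.0764]
force: [-4.1, 4.1, -0.4]
grip_width: 0.266
position: [0.5834, -0.0789, 0.0764]
force: [-4.3, 2.2, -0.6]
grip_width: 0.269
```

```bash
for i in 1 2 3; do python3 -m inch '[[[0,0.001,0],0],[[0,0.001,0],0]]' | egrep 'pos|for'; done
```

```text
position: [0.5834, -0.0788, 0.0764]
force: [-4.4, 1.7, -1.1]
position: [0.5833, -0.0786, 0.0764]
force: [-5.8, -0.4, 0.1]
position: [0.5833, -0.0784, 0.0764]
force: [-6.0, -2.1, -0.1]
```

```bash
python3 -m inch '[[[0,0.001,0],0],[[0,0.002,0],0],[[0,0.002,0],0]]' | egrep 'pos|for'; python3 -m inch '[[[0,-0.001,-0.0015],0],[[0,-0.001,-0.0025],0],[[0,-0.001,-0.0025],0]]' | egrep 'pos|for'
```

```text
position: [0.5832, -0.078, 0.0764]
force: [-6.1, -6.0, 0.0]
position: [0.5824, -0.078, 0.077]
force: [-2.5, -4.8, -1.1]
```

```bash
python3 -m inch '[[[0,0,0],0],[[0,0,0],0],[[0,0,0],0],[[0,0,0],0]]' 55; python3 -m inch '[[[-0.02,0,0],0],[[-0.05,0,0],0],[[-0.05,-0.03,0],0],[[-0.05,-0.05,0],0],[[-0.05,-0.05,0],0],[[-0.05,-0.05,0],0]]'
python3 - <<'E'
from h import *
f=optics.grab_frame("wrist");np.savez("pics/w10.npz",**f)
p=proj(f,[.594,-.05,.08],True).astype(int);print(p)
u,v=max(p[0]-75,0),max(p[1]-80,0);print(u,v);crop(f,u,v,150,150,4,"pics/w10.png")
E
```

```text
time: 18.68
position: [0.5825, -0.0758, 0.0769]
orientation: [0.039, 0.705, -0.039, 0.707]
force: [0.3, -0.0, -0.1]
grip_width: 0.551
time: 19.18
position: [0.5762, -0.1277, 0.1269]
orientation: [0.04, 0.706, -0.04, 0.706]
force: [-0.2, 0.6, -1.1]
grip_width: 0.546
[331 102]
256 22
```

View pics/w10.png

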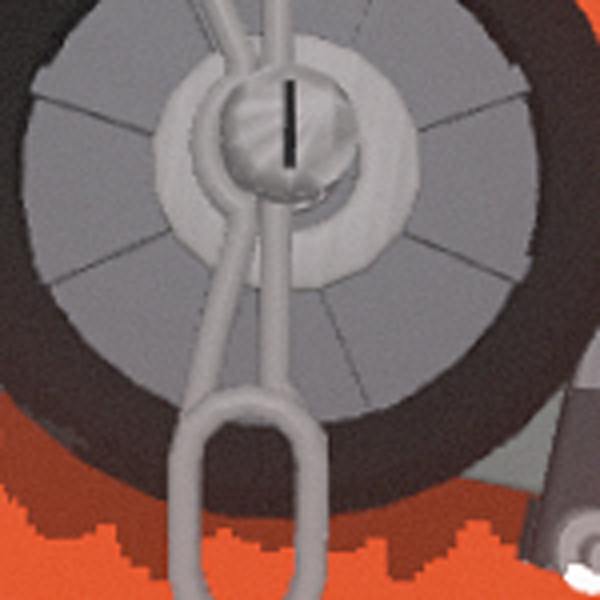

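In the picture, the straight leg passes through the axle. The bow hugs the axle's left side around (311,58), the washer lies underneath, and the gripper is clear.

```bash
python3 -c "
from station import ctrl
print(ctrl.sign_off())"
```

```text
the job is handed in; nothing more can be done
None
```

The washer is down on the wheel's hub and the big clip is home in the axle. The job was handed in at about 19 s, with the gripper open and clear.

- **Washer:** I slipped it over the axle and released it on the hub. The depth camera then read its top at about 70 mm all round, as it should be (64 mm hub plus 6 mm washer).
- **Clip:** I read the hole's direction from the saw cut, and the straight leg went in at the first try. It met a hard stop at home. The strongest push I read was about 6 N along the leg, about 9 N counting the sideways force.
- **Last checks:** Part-way in, the depth map showed the leg coming out on the far side of the axle. The picture after release shows the leg through the hole and the sprung leg's bow round the axle.
- **Did not quite match:** Resistance as the sprung leg spread was only about 1–4 N, below the 10 N described. It then snapped in and stopped as expected. I did not measure the spring's opening angle.
- **Other parts:** I did not go near the other parts and tools, but took no final picture of them.

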